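# Hang a parts bin back on its rail and lock the row

### The arm

A 6-joint arm with a two-finger parallel gripper is mounted at the origin on a cart in front of the work surface, level with it; the furniture and walls round the work are solid. World frame = base frame: x ahead of the robot, y to its left, z up, the work surface at z = 0. Lengths are in m, angles in degrees, forces in N, time in s.
With the tool pointing down it reaches from about 0.3 to 0.75 m from the base axis. Payload 8.5 kg.
Tool frame: the origin (TCP) lies midway between the tips of the shut fingers; the grasp point (between the pads) lies 19 mm behind it (env.hold_point_z is the distance from the TCP to the grasp point, in m); z points along the fingers, y is the line along which they close (so a half turn about z gives the same grasp; the last joint's range is limited). The gripper opens to 85 mm and grips with 20 to 120 N. Pads are 22 mm wide; open, the fingers measure 114 mm over their backs; the gripper's body (76 mm by 85 mm) begins 54 mm behind the grasp point. The pads swing forward as they close: fully open they stand 13 mm farther back than shut.
Start: joints at [-79.257, 21.807, 74.336, -0, 83.858, -12.336], TCP at [0.216, -0.506, 0.231] pointing down, gripper open.
Joint ranges: [-178.18, 178.18], [-50.72, 133.34], [12.68, 142.11], [-81.47, 261.47], [9.98, 163.14], [-165.26, 165.26]. Speed limits (degrees/s): [136.94, 136.94, 180, 180, 180, 180].

### API

Orientations are given as a 3x3 rotation matrix whose columns are the frame's x, y, z axes.
In Python, from rig import observe, get_image, camera_info, env gives the robot as it stands.
- The arm moves only by the tool drive_tool, never from a script. Its arguments are lists of equal length, an entry for each row: "offset": the shift along the tool's x, y, z in units of 40 mm (1.0 is 40 mm), a list of three; "turn": the turn, a rotation vector about the tool's x, y, z in units of 6 degrees (1.0 is 6 degrees), a list of three; "hand": the opening, from 0 (shut) to 1 (fully open). A call has exactly 10 rows; each row shifts and turns the commanded pose from where the row before left it, along the tool's axes as they then stand; what a row does not reach is not made up. A row lasts 1/8 s, in which the tool goes at most 62.5 mm and 10.7 degrees, less where a joint would pass 70% of its speed; a pose out of reach is approached as far as the arm can. A call is refused whole if a number of a shift passes 1 or a number of a turn 1, either way. A call with a gripper value outside its range is refused whole. The fingers move at their own pace and stop on an object; "newtons" is the grip in N (left out, the last holds). Time passes only in rows, so rows that do not move let the fingers close, or fill a call up. It gives the time, the measured TCP pose, the force, the opening and the grip force at its end, in the units of the state.
- observe(): the state, without advancing time (a new reading comes with each control period).
- get_image(name): name is "scene" or "top" or "wrist"; returns the picture (480x640x3 uint8, blue, green, red); there is no depth.
- camera_info(name): a dict with "fx", "fy", "cx", "cy" (pixels), "world_to_cam" (4x4, takes a point from world to camera coordinates). Camera axes: x right, y down, z forward; pixel columns grow to the right and rows downward; lengths in m; the calibration is good to about 2 mm. A picture is of the moment at which its call begins: read the wrist's pose just before it. camera_info takes no time and is no camera call; for the wrist camera it gives the pose at the moment of the call.
- env.close_job(): hands the job in; it is judged then, once.
The state is a dict: "time_s": time; "q": joint angles; "qvel": joint speeds; "joint_efforts": joint torques, N m; "position": TCP position; "tool_rot": TCP orientation; "ft_force": force on the tool from outside, world axes, zero at the start; "wrist_torque": the same for the moment, N m; "grip_width": finger opening in m; "gripper_force": force on a finger pad.
Only numpy, scipy, OpenCV 4.12 (cv2) and the standard library are available. Lean on these libraries where they do the work, as an engineer would, in place of code of your own. Each camera call takes 0.05 s, during which the arm holds its last target. There are 200 camera calls.

### The job

Lift the yellow bin that stands at the front of the bench by its carrying bar, lower it through the gap between the blue and red bins hanging on the stand so that its rear hook goes over the rail, and press down on its thumb plate until the hook is fully home. Then swing the red keeper strip down until it is shut over the hooks. Keep the bin roughly level, push gently, and do not shove, lift or unhook the neighbouring bins or disturb the black housing left of the stand or the cup.

Things in the scene. Friction and masses are not known exactly. Their poses are not given: they have to be found in the camera images.
- yellow_bin_bar (a point): centre of the carrying bar of the loose yellow open-front bin (149x106x72 mm, about 0.18 kg). x from its low front to its back wall, y across, z up. Bar: round rod 8 mm thick along y, 62 mm above the bin's underside, 62 mm behind the front, 102 mm between side walls; grasp from above with fingers closing along x. The bin turns about the bar in the grip when its hook is pushed with a few N.
- yellow_bin_hook (a point): roof centre of the yellow bin's hook mouth: 89 mm behind (+x) and 8 mm above the bar; bin's axes. Steel strip 80 mm wide (y): a 3 mm thick web above this point runs back from the bin's wall (rear face 3 mm in front of the point) to a lip 3 mm thick hanging 14 mm below the point, faces 3 and 6 mm behind it. Mouth 6 mm wide, open downwards.
- thumb_plate (a point): top centre of the yellow bin's thumb plate, a flat steel ledge (23 mm along x, 44 mm along y) inside the back rim, 70 mm behind and 11 mm above the carrying bar; bin's axes. The back sheet rises 26 mm behind it. Once the hook is in the slot and the bin let go, pressing here with about 6 to 14 N (hidden) drives the hook past the leaf until it is felt to stop hard on the rail; keep below 25 N.
- bay (a point): middle of the rail's top edge in the empty bay, 140 mm above the bench, on the fixed stand. x to the stand's rear, y along the rail, z up. Rail 3 mm thick; behind it a slot 4.5 mm wide, then the back sheet, 14 mm higher than the rail. A lip touching the sheet is in line to drop in. In the slot a hidden sprung leaf stops the lip about 5 mm short of home. Fully home the hook point is here (x to -2 mm).
- blue_bin_hook (a point): the same hook point on the blue bin, which hangs loose on the rail beside the empty bay, left or right; shape and size as the yellow bin (53 mm to either side of this point). It hangs 109.5 to 113.5 mm along y from bay, so the yellow bin has 3 to 7 mm on each side.
- red_bin_hook (a point): the same hook point on the red bin, hanging on the other side of the empty bay.
- keeper (a joint): hinge angle of the red keeper strip on the stand, rad: 0 = shut (lying forward, its edge 2.5 mm above the hooks), 2.2 to 2.4 (stop) = open, leaning back clear of the hooks' way; 1.57 = upright. Stays where it is left (friction 0.03 N m, about 1 N at the tab). It cannot shut over a bin that is not fully home.
- keeper_hinge (a point): middle of the keeper's hinge line, on the stand behind the back sheet, 11 mm behind and 17 mm above bay; the hinge line runs along the stand's y; axes as bay.
- keeper_tab (a point): middle of the rounded end of the keeper's thumb tab (32 mm wide along y, 3 mm thick, rounded end 6 mm), 45 mm from the hinge line, in the middle of the keeper; shut, it points to the front and lies 18 mm above the rail's height. Open, it leans back with free room behind and above.
- bin_rack: the grey fixed bench stand with its aluminium rail, 354 mm wide and 155 mm high; origin on the bench under the rail's front face; x to its rear, y along the rail.
- trimmed_housing: loose black moulded housing, 33x34 mm and 52 mm high, left of the stand, standing on the bench; origin under its middle.
- scrap_cup: loose grey cup, 78 mm wide and 75 mm high, standing on the bench; origin under its middle.

How it is judged:
By the outcome, as a careful person would: the job done as asked, in the order asked, and still so for the second after the job is handed in, with the robot touching nothing.
It also fails if it takes over 67 s, if anything falls off the work surface, if the arm or the gripper's body presses on something with over 40 N, if the wrist force passes 120 N, or if a joint passes its speed limit or range.

## Working session

There is one attempt and no reset: what is moved stays moved. The work goes in short steps, Python scripts to look and compute and a tool call to move; the robot and the scene stay as the last step left them, time stands still between calls to the robot, and variables do not carry over. Pictures are saved under pics/ and viewed, at most 10 in all, crops included, and the job is handed in when it is done.

Besides the shell and the picture viewer there is one more tool, called after "Emit:" as name(argument=value, ...) on one line, values as JSON. drive_tool: Moves the arm, as the interface text tells. Its arguments: {"type":"object","properties":{"offset":{"type":"array"},"turn":{"type":"array"},"hand":{"type":"array"},"newtons":{"type":"number"}},"required":["offset","turn","hand"]}

```bash
ls; mkdir -p pics
python3 - <<'E'
from rig import *
import cv2,numpy as np
s=observe();print(s['time_s'],s['position'],s['tool_rot'],env.hold_point_z)
for n in("scene","top"):
    im=get_image(n);cv2.imwrite(f"pics/{n}0.png",im);c=camera_info(n)
    print(n,c['fx'],c['fy'],c['cx'],c['cy']);print(np.round(c['world_to_cam'],4))
E
```

```text
pics
0.0 [ 0.21554386 -0.50567743  0.23070678] [[ 9.19965329e-01  3.91999620e-01 -3.03354692e-04]
 [ 3.91999639e-01 -9.19964278e-01  1.41796259e-03]
 [ 2.76765315e-04 -1.42339135e-03 -9.99998949e-01]] 0.0187
scene 499.6759114578286 499.6759114578286 317.45444575180125 239.05397695104097
[[-0.7183 -0.6955 -0.0188  0.4743]
 [-0.247   0.2802 -0.9276  0.2301]
 [ 0.6504 -0.6616 -0.3731  0.9387]
 [ 0.      0.      0.      1.    ]]
top 501.7405199523571 501.7405199523571 317.93329820715013 244.3613500759567
[[-0.0026 -0.9999  0.0131  0.1008]
 [-0.9954  0.0014 -0.0963  0.5666]
 [ 0.0963 -0.0133 -0.9953  1.3198]
 [ 0.      0.      0.      1.    ]]
```

View pics/scene0.png

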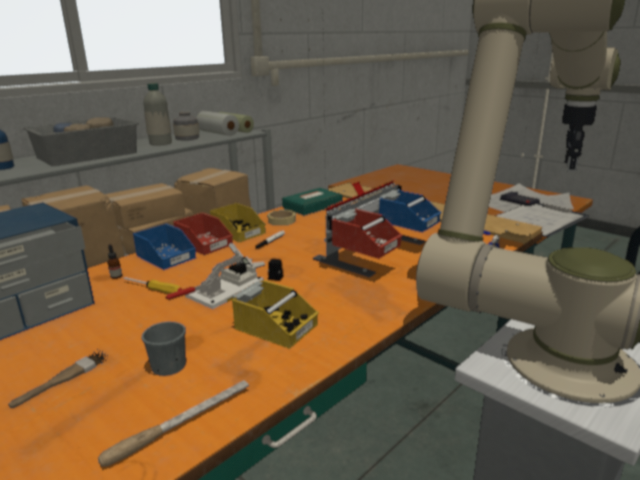

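View pics/top0.png

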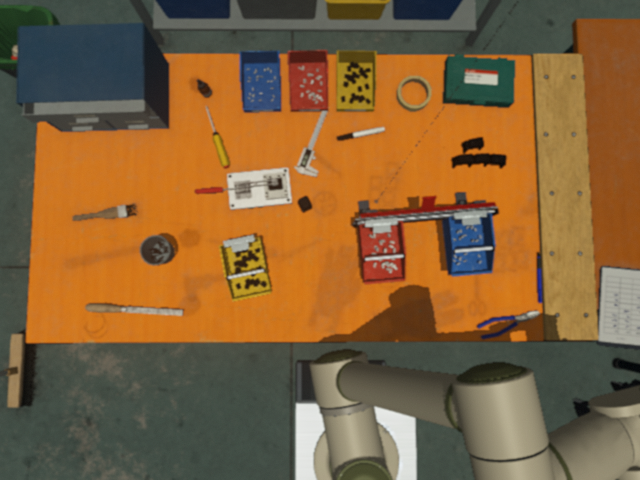

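The top view shows the yellow bin at about (246,266) with its bar at about (247,273). The stand's rail runs from (358,218) to (495,211), with red at (382,250), blue at (470,245) and the keeper tab at (429,203). The scene view agrees with this.

```bash
cat > h.py <<'E'
from rig import *
import cv2,numpy as np
class Cam:
    def __init__(s,n):
        c=camera_info(n);s.f=np.array([c['fx'],c['fy']]);s.c=np.array([c['cx'],c['cy']]);T=np.array(c['world_to_cam']);s.R=T[:3,:3];s.t=T[:3,3];s.o=-s.R.T@s.t
    def ray(s,p):
        d=s.R.T@np.r_[(np.array(p)-s.c)/s.f,1];return d/np.linalg.norm(d)
    def plane(s,p,z):
        d=s.ray(p);return s.o+d*(z-s.o[2])/d[2]
    def proj(s,X):
        v=s.R@np.array(X)+s.t;return s.c+s.f*v[:2]/v[2]
def tri(rays):
    A=np.zeros((3,3));b=np.zeros(3)
    for o,d in rays:
        P=np.eye(3)-np.outer(d,d);A+=P;b+=P@o
    X=np.linalg.solve(A,b);return X,[np.linalg.norm((np.eye(3)-np.outer(d,d))@(X-o)) for o,d in rays]
E
python3 - <<'E'
from h import *
np.set_printoptions(precision=4,suppress=True)
t=Cam("top")
for n,p,z in[("barL",(229,277),.062),("barR",(265,270),.062),("front",(252,298),.03),("railL",(358,218),.14),("railR",(495,211),.14),("tab",(429,197),.18),("hous",(305,204),.05),("cup",(159,249),.075)]:print(n,t.plane(p,z))
w=Cam("wrist");s=observe();R=np.array(s['tool_rot']);print("cam in tool",R.T@(w.o-s['position']));print((w.R@R).T,w.f,w.c)
im=get_image("wrist");cv2.imwrite("pics/w0.png",im)
E
```

```text
barL [0.4787 0.3307 0.062 ]
barR [0.4967 0.2377 0.062 ]
front [0.4242 0.2745 0.03  ]
railL [0.6211 0.0019 0.14  ]
railR [ 0.6385 -0.339   0.14  ]
tab [ 0.666  -0.1658  0.18  ]
hous [0.6723 0.134  0.05  ]
cup [0.5507 0.5094 0.075 ]
cam in tool [ 0.0802 -0.0006 -0.1428]
[[ 0.002  -0.9501 -0.312 ]
 [ 1.      0.0017  0.0013]
 [-0.0007 -0.312   0.9501]] [386.3785 386.3785] [315.5281 241.5719]
```

```bash
cat >> h.py <<'E'
from scipy.spatial.transform import Rotation as Ro
def tool(yaw,pitch=0):
    "tool down, tool x = bin y (left), tool y = bin x; yaw of bin x from world x, deg"
    return Ro.from_euler('z',yaw,degrees=True).as_matrix()@Ro.from_euler('y',pitch,degrees=True).as_matrix()@np.array([[0,1,0],[1,0,0],[0,0,-1.]])
def plan(p,R,n,p0=None,R0=None):
    s=observe()
    p0=np.array(s['position']) if p0 is None else p0;R0=np.array(s['tool_rot']) if R0 is None else R0
    rv=Ro.from_matrix(R0.T@R).as_rotvec()/n;r=Ro.from_rotvec(rv).as_matrix()
    S=sum(np.linalg.matrix_power(r,k) for k in range(n));off=np.linalg.solve(S,R0.T@(np.array(p)-p0))
    print(n,"rows offset",np.round(off/.04,3),"turn",np.round(np.degrees(rv)/6,3))
E
python3 -c "
from h import *
plan([.57,-.15,.34],tool(2.9),20)"
```

```text
20 rows offset [ 0.656  0.129 -0.136] turn [-0.    -0.    -0.582]
```

Emit:
drive_tool(offset=[[0.656,0.129,-0.136],[0.656,0.129,-0.136],[0.656,0.129,-0.136],[0.656,0.129,-0.136],[0.656,0.129,-0.136],[0.656,0.129,-0.136],[0.656,0.129,-0.136],[0.656,0.129,-0.136],[0.656,0.129,-0.136],[0.656,0.129,-0.136]], turn=[[0,0,-0.582],[0,0,-0.582],[0,0,-0.582],[0,0,-0.582],[0,0,-0.582],[0,0,-0.582],[0,0,-0.582],[0,0,-0.582],[0,0,-0.582],[0,0,-0.582]], hand=[0.5,0.5,0.5,0.5,0.5,0.5,0.5,0.5,0.5,0.5])

```text
time_s: 1.4
position: [0.4494, -0.383, 0.2855]
tool_rot: [[0.528, 0.849, -0.0], [0.849, -0.528, 0.001], [0.0, -0.001, -1.0]]
ft_force: [0.5, 0.3, -0.2]
grip_width: 0.0428
gripper_force: 0.0
```

Emit:
drive_tool(offset=[[0.656,0.129,-0.136],[0.656,0.129,-0.136],[0.656,0.129,-0.136],[0.656,0.129,-0.136],[0.656,0.129,-0.136],[0.656,0.129,-0.136],[0.656,0.129,-0.136],[0.656,0.129,-0.136],[0.656,0.129,-0.136],[0.656,0.129,-0.136]], turn=[[0,0,-0.582],[0,0,-0.582],[0,0,-0.582],[0,0,-0.582],[0,0,-0.582],[0,0,-0.582],[0,0,-0.582],[0,0,-0.582],[0,0,-0.582],[0,0,-0.582]], hand=[0.5,0.5,0.5,0.5,0.5,0.5,0.5,0.5,0.5,0.5])

```text
time_s: 2.65
position: [0.5702, -0.1491, 0.3399]
tool_rot: [[-0.053, 0.999, -0.001], [0.999, 0.053, 0.0], [0.0, -0.001, -1.0]]
ft_force: [-0.4, -0.6, -0.9]
grip_width: 0.0426
gripper_force: 0.0
```

```bash
cat >> h.py <<'E'
def snap(name):
    import pickle
    s=observe();c=Cam("wrist");im=get_image("wrist");cv2.imwrite(f"pics/{name}.png",im);pickle.dump(c,open(f"pics/{name}.pkl","wb"))
    print(name,s['time_s'],np.round(s['position'],4),np.round(s['tool_rot'],3).tolist(),np.round(s['qvel'],2));return im,c
E
python3 -c "
from h import *
snap('bay1')
plan([.57,-.22,.34],tool(2.9),10)"
```

```text
bay1 2.65 [ 0.5702 -0.1491  0.3399] [[-0.053, 0.999, -0.001], [0.999, 0.053, 0.0], [0.0, -0.001, -1.0]] [20.48 -2.33 -3.22  0.03  5.54 -7.51]
10 rows offset [-0.184 -0.012  0.002] turn [ 0.001 -0.001  0.007]
```

View pics/bay1.png

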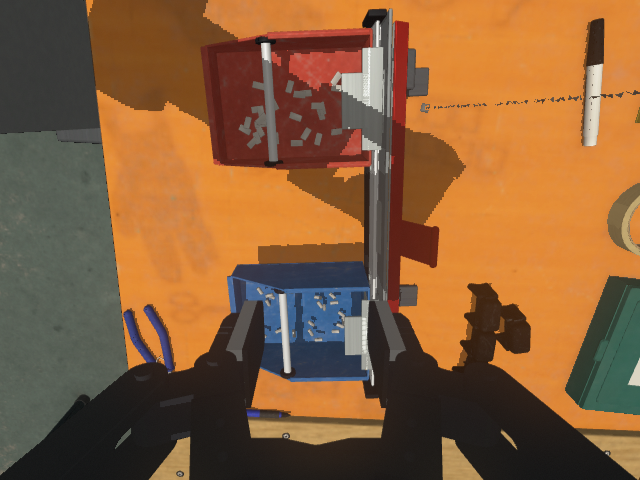

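The wrist view shows the empty bay between red (bottom wall near row 165) and blue (top wall near row 265). The rail runs from about (378,15) to (372,390). The keeper is open, with its tab at (438,245). A second view, shifted along y, follows.

Emit:
drive_tool(offset=[[-0.25,-0.012,0],[-0.25,-0.012,0],[-0.25,-0.012,0],[-0.25,-0.012,0],[-0.25,-0.012,0],[-0.25,-0.012,0],[-0.25,-0.012,0],[-0.25,-0.012,0],[0,0,0],[0,0,0]], turn=[[0,0,0],[0,0,0],[0,0,0],[0,0,0],[0,0,0],[0,0,0],[0,0,0],[0,0,0],[0,0,0],[0,0,0]], hand=[0.5,0.5,0.5,0.5,0.5,0.5,0.5,0.5,0.5,0.5])

```text
time_s: 3.95
position: [0.5703, -0.2298, 0.3402]
tool_rot: [[-0.051, 0.999, 0.0], [0.999, 0.051, 0.0], [0.0, 0.0, -1.0]]
ft_force: [0.2, 0.5, -0.3]
grip_width: 0.0425
gripper_force: 0.0
```

```bash
python3 -c "
from h import *
im,c=snap('bay2')
cv2.imwrite('pics/bay2c.png',cv2.resize(im[20:370,200:460],None,fx=1.7,fy=1.7,interpolation=cv2.INTER_CUBIC))
a=cv2.imread('pics/bay1.png')[5:285,200:460]
cv2.imwrite('pics/bay12.png',np.hstack([cv2.resize(a,None,fx=1.5,fy=1.5,interpolation=cv2.INTER_CUBIC)[:420],cv2.resize(im[0:280,200:460],None,fx=1.5,fy=1.5,interpolation=cv2.INTER_CUBIC)]))
"
```

```text
bay2 3.95 [ 0.5703 -0.2298  0.3402] [[-0.051, 0.999, 0.0], [0.999, 0.051, 0.0], [0.0, 0.0, -1.0]] [ 0.27 -0.2   0.07  0.06  0.04  0.08]
```

View pics/bay12.png

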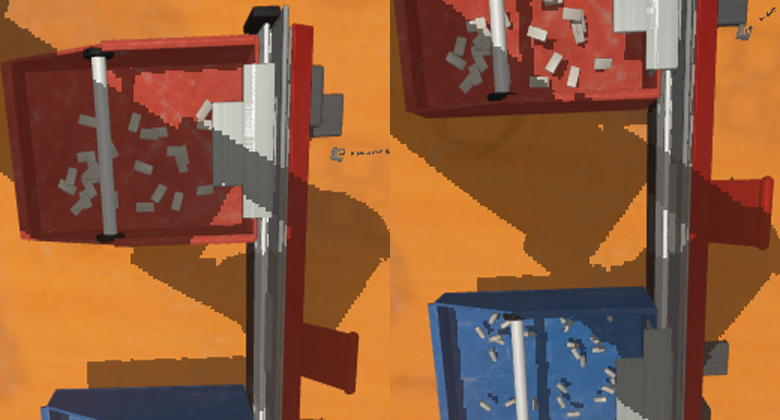

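The pair of views shows the tab end corners at (438,226),(435,267) in bay1 and (454.7,118.7),(452.7,164.7) in bay2. Blue's left wall top is near row 192 at the back in bay2, and red's right wall is near row 163 in bay1. Next I zoom in on the rail.

```bash
python3 -c "
from h import *
import pickle
np.set_printoptions(precision=4,suppress=True)
a=cv2.imread('pics/bay1.png');b=cv2.imread('pics/bay2.png')
ca,cb=[pickle.load(open(f'pics/bay{i}.pkl','rb')) for i in(1,2)]
for p,q in[((438,226),(454.7,118.7)),((435,267),(452.7,164.7))]: print('tab',*tri([(ca.o,ca.ray(p)),(cb.o,cb.ray(q))]))
for r in(90,120,150,180): print(r,cv2.cvtColor(b,6)[r,366:412].tolist())
A=cv2.resize(a[140:280,350:450],None,fx=4,fy=4,interpolation=0);B=cv2.resize(b[55:195,350:450],None,fx=4,fy=4,interpolation=0)
cv2.imwrite('pics/z.png',np.hstack([A,B]))
"
```

```text
tab [ 0.6672 -0.1468  0.1884] [np.float64(6.950032291618616e-05), np.float64(6.950032291611366e-05)]
tab [ 0.6681 -0.1789  0.1956] [np.float64(0.0005523120844075215), np.float64(0.000552312084407472)]
90 [149, 151, 152, 151, 152, 89, 36, 36, 39, 39, 39, 50, 112, 114, 114, 115, 91, 188, 234, 199, 129, 111, 73, 71, 72, 73, 73, 72, 72, 93, 135, 135, 137, 91, 136, 75, 67, 78, 67, 66, 67, 66, 66, 68, 67, 67]
120 [82, 82, 82, 82, 82, 41, 28, 28, 29, 31, 30, 76, 93, 94, 95, 94, 98, 112, 117, 110, 77, 77, 74, 76, 76, 61, 61, 62, 63, 72, 74, 74, 69, 80, 74, 47, 48, 46, 48, 47, 47, 48, 48, 49, 50, 49]
150 [150, 150, 149, 150, 148, 43, 38, 40, 42, 42, 40, 110, 110, 111, 111, 88, 186, 234, 194, 89, 108, 106, 107, 108, 90, 73, 71, 68, 126, 134, 127, 78, 81, 85, 48, 48, 46, 47, 47, 48, 47, 48, 47, 47, 49, 46]
180 [83, 83, 83, 83, 69, 31, 31, 31, 33, 31, 57, 90, 91, 91, 90, 97, 111, 114, 108, 87, 62, 60, 61, 62, 61, 60, 60, 69, 73, 72, 69, 79, 84, 46, 47, 46, 48, 46, 46, 48, 48, 48, 46, 47, 47, 61]
```

View pics/z.png

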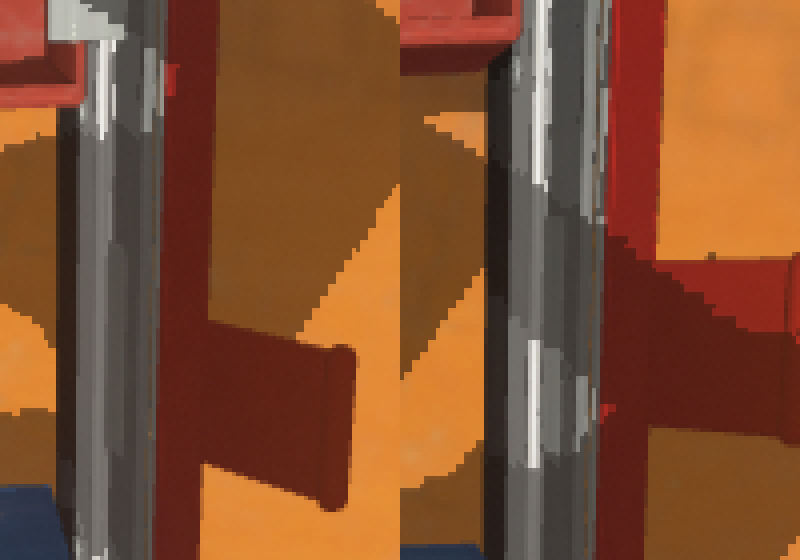

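The zoom shows the rail's bright top edge at columns 382–384 (row 150, bay2), with the slot and sheet behind it. Red's right rear outer corner is at (370.5,166.5) in bay1 and (379.5,65.5) in bay2. Blue's left rear corner is at (362.7,261.7) and (368.3,191.3).

```bash
python3 -c "
from h import *
import pickle
np.set_printoptions(precision=4,suppress=True)
a=cv2.imread('pics/bay1.png');b=cv2.imread('pics/bay2.png')
ca,cb=[pickle.load(open(f'pics/bay{i}.pkl','rb')) for i in(1,2)]
for n,p,q in[('red',(370.5,166.5),(379.5,65.5)),('blue',(362.7,261.7),(368.3,191.3))]:
  print(n,*tri([(ca.o,ca.ray(p)),(cb.o,cb.ray(q))]),ca.plane(p,.142),cb.plane(q,.142))
P=np.array([cb.plane(p,.14) for p in[(384,90),(384,120),(383,150),(383,180)]]);print(P)
A=350+np.array([103,103,99,97])/4;print(np.array([ca.plane((x,r),.14) for x,r in zip(A,[155,165,200,230])]))
g=cv2.cvtColor(a,6)
for r in(30,60,160,180,200,220,240,260):print(r,g[r,366:396].tolist())
t=Cam('top')
plan([.475,.2,.32],tool(11),20)
"
```

```text
red [ 0.616  -0.1089  0.1414] [np.float64(0.00011695793742489891), np.float64(0.00011695793742472503)] [ 0.616  -0.1088  0.142 ] [ 0.6158 -0.109   0.142 ]
blue [ 0.6276 -0.2246  0.0714] [np.float64(0.0005740884036762999), np.float64(0.0005740884036762519)] [ 0.6175 -0.1978  0.142 ] [ 0.6166 -0.2117  0.142 ]
[[ 0.6218 -0.127   0.14  ]
 [ 0.6243 -0.1506  0.14  ]
 [ 0.6261 -0.1754  0.14  ]
 [ 0.6289 -0.2013  0.14  ]]
[[ 0.6199 -0.099   0.14  ]
 [ 0.6208 -0.1075  0.14  ]
 [ 0.6231 -0.1386  0.14  ]
 [ 0.6256 -0.1667  0.14  ]]
30 [114, 113, 113, 98, 100, 107, 96, 116, 118, 113, 203, 239, 203, 130, 196, 81, 74, 74, 75, 74, 74, 74, 94, 149, 150, 128, 96, 139, 100, 69]
60 [200, 198, 219, 244, 201, 197, 197, 198, 196, 196, 195, 193, 192, 189, 187, 185, 188, 86, 76, 76, 76, 63, 137, 155, 138, 81, 82, 73, 71, 86]
160 [49, 51, 62, 100, 102, 86, 118, 101, 193, 231, 206, 132, 110, 76, 75, 76, 75, 76, 76, 76, 131, 138, 121, 100, 144, 93, 75, 69, 49, 49]
180 [34, 34, 34, 62, 97, 98, 99, 93, 112, 119, 113, 116, 95, 65, 64, 65, 64, 64, 64, 72, 79, 78, 75, 82, 74, 50, 50, 48, 49, 49]
200 [35, 36, 36, 63, 96, 97, 97, 97, 115, 118, 114, 93, 77, 68, 65, 64, 64, 65, 64, 75, 77, 76, 70, 85, 57, 49, 48, 49, 49, 48]
220 [36, 36, 37, 79, 95, 97, 96, 102, 117, 116, 101, 80, 79, 78, 78, 72, 64, 64, 69, 78, 77, 73, 82, 77, 48, 49, 49, 49, 50, 49]
240 [37, 38, 37, 94, 96, 96, 95, 111, 118, 115, 86, 80, 79, 79, 80, 65, 65, 64, 75, 77, 77, 70, 85, 58, 52, 49, 50, 50, 51, 50]
260 [46, 45, 45, 93, 93, 94, 89, 114, 117, 114, 115, 78, 65, 66, 65, 65, 64, 68, 76, 76, 74, 83, 77, 50, 51, 50, 50, 52, 50, 50]
20 rows offset [ 0.548 -0.055  0.025] turn [ 0.    -0.    -0.067]
```

```bash
python3 -c "
from h import *
import pickle
np.set_printoptions(precision=4,suppress=True)
a=cv2.imread('pics/bay1.png');b=cv2.imread('pics/bay2.png')
ca,cb=[pickle.load(open(f'pics/bay{i}.pkl','rb')) for i in(1,2)]
P=[cb.plane(p,.14) for p in[(384,90),(384,120),(383,150),(383,180)]]+[ca.plane(p,.14) for p in[(377,30),(375,160),(375,180),(375,200),(374.5,220),(374,240),(374,260)]]
P=np.array(P);k=np.polyfit(P[:,1],P[:,0],1);print('yaw',np.degrees(np.arctan(-k[0])),'x at -.167',np.polyval(k,-.167),'res',P[:,0]-np.polyval(k,P[:,1]))
for c,im in((ca,a),(cb,b)):
  for y in(-.222,-.230): print(y,c.proj((.60,y,.142)))
for x in(350,358,364):
  print('bay2',x,b[185:222,x,0].tolist())
  print('bay1',x,a[255:305,x,0].tolist())
# tab lateral centre, red/gray hook masks
for nm,im,c in(('bay1',a,ca),('bay2',b,cb)):
  h=cv2.cvtColor(im,cv2.COLOR_BGR2HSV)
  m=(h[:,:,1]<40)&(h[:,:,2]>60)
  for col in (362,366,370):
    r=np.where(np.diff(np.r_[0,m[:,col].astype(int),0]))[0].reshape(-1,2);r=r[(r[:,1]-r[:,0])>15]
    print(nm,col,r.tolist(),[[c.plane((col,v-.5),.143).round(4).tolist() for v in q] for q in r])
"
```

```text
yaw 5.163685614663816 x at -.167 0.6256430903904244 res [-0.0003  0.0002 -0.0003  0.0002  0.0001 -0.0002  0.      0.0003  0.0001
 -0.0002  0.0001]
-0.222 [342.2421 284.1702]
-0.23 [341.6109 291.7147]
-0.222 [348.8097 201.6982]
-0.23 [348.1029 210.3697]
bay2 350 [34, 35, 35, 34, 33, 33, 60, 70, 70, 72, 71, 72, 73, 70, 70, 71, 71, 70, 69, 69, 79, 81, 79, 79, 81, 80, 81, 80, 82, 82, 83, 83, 82, 81, 82, 81, 80]
bay1 350 [35, 36, 36, 38, 37, 38, 54, 91, 75, 75, 75, 75, 76, 76, 77, 79, 77, 77, 75, 73, 72, 75, 76, 76, 76, 76, 73, 72, 71, 73, 74, 75, 125, 150, 148, 146, 144, 145, 143, 144, 146, 148, 147, 146, 149, 151, 152, 149, 147, 147]
bay2 358 [35, 35, 36, 34, 33, 33, 72, 70, 71, 72, 71, 72, 72, 70, 69, 71, 71, 69, 67, 67, 79, 81, 79, 79, 78, 80, 81, 80, 81, 81, 82, 82, 82, 82, 82, 82, 81]
bay1 358 [36, 37, 35, 37, 35, 38, 62, 70, 71, 71, 72, 74, 74, 74, 73, 74, 72, 72, 73, 72, 73, 74, 75, 74, 73, 72, 72, 71, 71, 72, 71, 74, 133, 149, 151, 147, 115, 88, 86, 85, 86, 86, 86, 86, 85, 86, 84, 84, 85, 84]
bay2 364 [33, 31, 33, 33, 32, 34, 71, 69, 70, 71, 70, 70, 69, 69, 70, 72, 69, 69, 67, 69
[... 497 characters left out ...]
06, -0.0945, 0.143]], [[0.6238, -0.2322, 0.143], [0.6319, -0.3167, 0.143]]]
bay1 370 [[48, 150], [166, 301], [358, 382]] [[[0.6062, -0.0156, 0.143], [0.614, -0.0944, 0.143]], [[0.6154, -0.1079, 0.143], [0.6282, -0.2374, 0.143]], [[0.6346, -0.302, 0.143], [0.6375, -0.3313, 0.143]]]
bay2 362 [[0, 21], [239, 282]] [[[0.5974, -0.0636, 0.143], [0.5987, -0.0778, 0.143]], [[0.6148, -0.2557, 0.143], [0.6188, -0.2988, 0.143]]]
bay2 366 [[0, 21], [238, 282]] [[[0.6004, -0.0634, 0.143], [0.6018, -0.0777, 0.143]], [[0.6184, -0.2545, 0.143], [0.6226, -0.2986, 0.143]]]
bay2 370 [[0, 22], [219, 300]] [[[0.6035, -0.0633, 0.143], [0.605, -0.0782, 0.143]], [[0.6204, -0.2363, 0.143], [0.6283, -0.3174, 0.143]]]
```

```bash
python3 -c "
from h import *
plan([.475,.33,.32],tool(11),18)
plan([.485,.26,.28],tool(11),8,np.array([.475,.33,.32]),tool(11))"
```

```text
18 rows offset [ 0.788 -0.04   0.028] turn [ 0.    -0.    -0.075]
8 rows offset [-0.221 -0.011  0.125] turn [0. 0. 0.]
```

Emit:
drive_tool(offset=[[0.788,-0.04,0.028],[0.788,-0.04,0.028],[0.788,-0.04,0.028],[0.788,-0.04,0.028],[0.788,-0.04,0.028],[0.788,-0.04,0.028],[0.788,-0.04,0.028],[0.788,-0.04,0.028],[0.788,-0.04,0.028],[0.788,-0.04,0.028]], turn=[[0,0,-0.075],[0,0,-0.075],[0,0,-0.075],[0,0,-0.075],[0,0,-0.075],[0,0,-0.075],[0,0,-0.075],[0,0,-0.075],[0,0,-0.075],[0,0,-0.075]], hand=[0.5,0.5,0.5,0.5,0.5,0.5,0.5,0.5,0.5,0.5])

```text
time_s: 5.25
position: [0.5268, 0.0839, 0.3291]
tool_rot: [[-0.13, 0.992, 0.0], [0.992, 0.13, 0.0], [-0.0, 0.0, -1.0]]
ft_force: [0.7, -0.1, 0.8]
grip_width: 0.0426
gripper_force: 0.0
```

Emit:
drive_tool(offset=[[0.788,-0.04,0.028],[0.788,-0.04,0.028],[0.788,-0.04,0.028],[0.788,-0.04,0.028],[0.788,-0.04,0.028],[0.788,-0.04,0.028],[0.788,-0.04,0.028],[0.788,-0.04,0.028],[0,0,0],[0,0,0]], turn=[[0,0,-0.075],[0,0,-0.075],[0,0,-0.075],[0,0,-0.075],[0,0,-0.075],[0,0,-0.075],[0,0,-0.075],[0,0,-0.075],[0,0,0],[0,0,0]], hand=[0.5,0.5,0.5,0.5,0.5,0.5,0.5,0.5,0.5,0.5])

```text
time_s: 6.5
position: [0.4751, 0.3293, 0.3201]
tool_rot: [[-0.191, 0.982, 0.0], [0.982, 0.191, -0.0], [-0.0, 0.0, -1.0]]
ft_force: [-0.8, -0.0, 0.8]
grip_width: 0.0427
gripper_force: 0.0
```

```bash
python3 -c "
from h import *
snap('y1')"
```

```text
y1 6.5 [0.4751 0.3293 0.3201] [[-0.191, 0.982, 0.0], [0.982, 0.191, -0.0], [-0.0, 0.0, -1.0]] [-0.91 -0.14  0.13 -0.01 -0.01  0.04]
```

Emit:
drive_tool(offset=[[-0.22,-0.01,0.12],[-0.22,-0.01,0.12],[-0.22,-0.01,0.12],[-0.22,-0.01,0.12],[-0.22,-0.01,0.12],[-0.22,-0.01,0.12],[-0.22,-0.01,0.12],[-0.22,-0.01,0.12],[0,0,0],[0,0,0]], turn=[[0,0,0],[0,0,0],[0,0,0],[0,0,0],[0,0,0],[0,0,0],[0,0,0],[0,0,0],[0,0,0],[0,0,0]], hand=[0.5,0.5,0.5,0.5,0.5,0.5,0.5,0.5,0.5,0.5])

```text
time_s: 7.8
position: [0.4855, 0.26, 0.2818]
tool_rot: [[-0.191, 0.982, 0.0], [0.982, 0.191, 0.0], [0.0, 0.0, -1.0]]
ft_force: [-0.0, -0.5, -0.0]
grip_width: 0.0429
gripper_force: 0.0
```

```bash
python3 -c "
from h import *
b,_=snap('y2');a=cv2.imread('pics/y1.png')
import numpy as np
cv2.imwrite('pics/yy.png',np.hstack([a[100:460,160:560],b[40:400,160:560]]))"
```

```text
y2 7.8 [0.4855 0.26   0.2818] [[-0.191, 0.982, 0.0], [0.982, 0.191, 0.0], [0.0, 0.0, -1.0]] [ 0.32 -0.06 -0.2   0.12 -0.01  0.05]
```

View pics/yy.png

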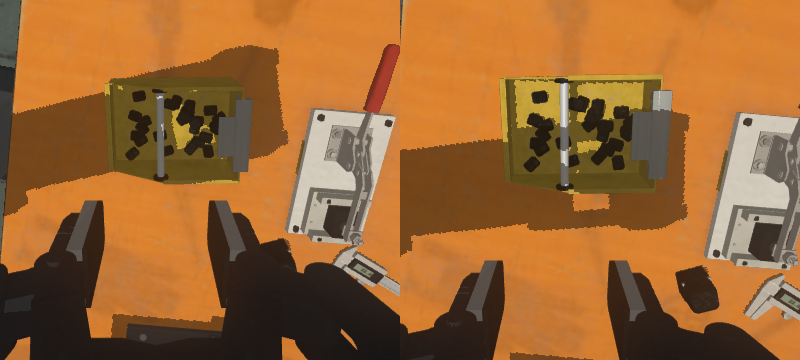

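The bar runs from (320,192) to (321,278) in y1 and from (321,122) to (324,227) in y2. The hook web's rear edge is near (412,200) in y1 and (431,130) in y2.

```bash
python3 -c "
from h import *
import pickle
np.set_printoptions(precision=4,suppress=True)
W=[]
for n,r0,r1 in(('y1',186,288),('y2',112,236)):
  im=cv2.imread(f'pics/{n}.png');c=pickle.load(open(f'pics/{n}.pkl','rb'));h=cv2.cvtColor(im,cv2.COLOR_BGR2HSV)
  m=((h[:,:,1]<75)&(h[:,:,2]>70)).astype(np.uint8)
  def comp(x0,x1,mk=m):
    q=np.zeros_like(mk);q[r0:r1,x0:x1]=mk[r0:r1,x0:x1];k,l,s,_=cv2.connectedComponentsWithStats(q);i=1+np.argmax(s[1:,4]);ys,xs=np.where(l==i);return s[i],xs,ys
  s,xs,ys=comp(300,345);print(n,'bar',s)
  cols=np.array([[y,xs[ys==y].mean()] for y in range(s[1]+6,s[1]+s[3]-6) if (ys==y).any()]);k=np.polyfit(cols[:,0],cols[:,1],1)
  e=[(np.polyval(k,y),y) for y in(s[1],s[1]+s[3]-1)]
  s2,_,_=comp(365,450);print('hook',s2)
  P=[c.plane(p,.062) for p in e];d=P[0]-P[1];print('len',np.linalg.norm(d),'yaw',np.degrees(np.arctan2(-d[0],d[1])),'mid',sum(P)/2)
  W.append((c,e))
(ca,a),(cb,b)=W
for i in(0,1):print(a[i],b[i],*tri([(ca.o,ca.ray(a[i])),(cb.o,cb.ray(b[i]))]))
for n,c,r0,r1 in(('y1',ca,195,275),('y2',cb,125,222)):
  im=cv2.imread(f'pics/{n}.png')
  for r in (r0+12,r1-16):print(n,r,im[r,400:440,0].tolist(),im[r,400:440,2].tolist())
"
```

```text
y1 bar [316 193   9  84 595]
hook [ 378  195   34   77 1783]
len 0.09441416231636192 yaw 11.376953183099177 mid [0.4888 0.2862 0.062 ]
y2 bar [320 122   9 104 874]
hook [ 391  130   41   89 2550]
len 0.09586120672702145 yaw 12.162074201203422 mid [0.4885 0.2874 0.062 ]
(np.float64(319.9693683409436), np.int32(193)) (np.float64(323.4437448946567), np.int32(122)) [0.4786 0.3345 0.0727] [np.float64(0.00039301147018788306), np.float64(0.0003930114701879529)]
(np.float64(320.01674277016735), np.int32(276)) (np.float64(324.5779942357784), np.int32(225)) [0.498  0.2416 0.0658] [np.float64(0.00028918996870775905), np.float64(0.0002891899687078428)]
y1 207 [77, 78, 79, 78, 79, 78, 78, 77, 77, 77, 75, 75, 40, 30, 30, 30, 30, 31, 29, 30, 32, 31, 31, 30, 32, 32, 31, 29, 30, 31, 30, 31, 30, 30, 31, 32, 29, 29, 31, 31] [88, 89, 90, 89, 90, 89, 90, 89, 88, 89, 86, 87, 109, 118, 118, 119, 119, 121, 121, 122, 122, 122, 122, 122, 122, 122, 122, 122, 122, 122, 123, 124, 123, 123, 123, 123, 122, 123, 123, 122]
y1 259 [76, 77, 77, 78, 78, 78, 75, 74, 65, 54, 51, 51, 50, 51, 54, 54, 54, 52, 49, 49, 50, 48
[... 292 characters left out ...]
, 28, 32, 31, 31, 32, 30, 42, 62, 134, 155, 155, 157, 155, 155, 192, 158, 154, 156, 156, 154, 153, 153, 151, 150, 147, 147, 147, 61, 48, 46, 48, 46, 47, 47, 48] [198, 197, 198, 108, 104, 104, 105, 106, 107, 107, 92, 84, 79, 147, 167, 166, 169, 167, 166, 205, 169, 165, 167, 167, 165, 165, 164, 162, 163, 160, 159, 160, 186, 215, 215, 216, 216, 215, 217, 218]
y2 206 [25, 24, 26, 26, 26, 28, 26, 52, 61, 74, 76, 76, 75, 75, 77, 76, 75, 75, 76, 75, 78, 77, 77, 76, 74, 74, 62, 31, 29, 30, 31, 30, 30, 31, 31, 32, 32, 32, 32, 31] [86, 85, 85, 85, 86, 87, 86, 77, 72, 84, 86, 87, 86, 85, 87, 86, 86, 87, 87, 87, 89, 90, 88, 88, 86, 86, 92, 118, 119, 119, 120, 119, 119, 120, 121, 121, 121, 121, 121, 121]
```

```bash
python3 -c "
from h import *
import pickle
np.set_printoptions(precision=4,suppress=True)
ca,cb=[pickle.load(open(f'pics/y{i}.pkl','rb')) for i in(1,2)]
for c,p,q in((ca,(411.5,207),(408.2,259)),(cb,(431.5,137),(426.2,206))):
  A,B=c.plane(p,.073),c.plane(q,.073);d=A-B;y=np.arctan2(-d[0],d[1]);n=np.array([np.cos(y),np.sin(y),0]);print(np.degrees(y),n@(A-[.4887,.287,.062]))
for c,r in((ca,(195,272)),(cb,(130,219))):
  for x in (c is ca and (405,) or (425,)): 
    A,B=c.plane((x,r[0]-.5),.073),c.plane((x,r[1]-.5),.073);print('hook mid',(A+B)/2, np.linalg.norm(A-B))
plan([.4887,.287,.11],tool(11.8),10)
plan([.4887,.287,.062-.0187],tool(11.8),5,np.array([.4887,.287,.11]),tool(11.8))
"
```

```text
12.034653512929566 0.0946269083888504
11.95504573571527 0.0944448241148
hook mid [0.5757 0.3088 0.073 ] 0.08518046897728491
hook mid [0.5778 0.3067 0.073 ] 0.0806583076487551
10 rows offset [0.064 0.021 0.429] turn [ 0.    -0.    -0.013]
5 rows offset [0.    0.    0.334] turn [0. 0. 0.]
```

Emit:
drive_tool(offset=[[0.069,0.021,0.429],[0.069,0.021,0.429],[0.069,0.021,0.429],[0.069,0.021,0.429],[0.069,0.021,0.429],[0.069,0.021,0.429],[0.069,0.021,0.429],[0.069,0.021,0.429],[0.069,0.021,0.429],[0.069,0.021,0.429]], turn=[[0,0,-0.016],[0,0,-0.016],[0,0,-0.016],[0,0,-0.016],[0,0,-0.016],[0,0,-0.016],[0,0,-0.016],[0,0,-0.016],[0,0,-0.016],[0,0,-0.016]], hand=[0.5,0.5,0.5,0.5,0.5,0.5,0.5,0.5,0.5,0.5])

```text
time_s: 9.1
position: [0.4883, 0.2891, 0.1096]
tool_rot: [[-0.208, 0.978, 0.001], [0.978, 0.208, 0.0], [0.0, 0.001, -1.0]]
ft_force: [0.9, -0.0, -0.5]
grip_width: 0.0428
gripper_force: 0.0
```

```bash
python3 -c "
from h import *
print(observe()['ft_force'])
plan([.4885,.2878,.0433],tool(12),7)
"
```

```text
[ 0.8650317  -0.03399229 -0.47034661]
7 rows offset [-0.005 -0.     0.237] turn [ 0.001 -0.     0.   ]
```

Emit:
drive_tool(offset=[[-0.005,0,0.3],[-0.005,0,0.3],[-0.005,0,0.3],[-0.005,0,0.3],[-0.005,0,0.3],[-0.005,0,0.16],[0,0,0],[0,0,0],[0,0,0],[0,0,0]], turn=[[0,0,0],[0,0,0],[0,0,0],[0,0,0],[0,0,0],[0,0,0],[0,0,0],[0,0,0],[0,0,0],[0,0,0]], hand=[0.5,0.5,0.5,0.5,0.5,0.5,0,0,0,0], newtons=60)

```text
time_s: 10.35
position: [0.4887, 0.2875, 0.044]
tool_rot: [[-0.208, 0.978, 0.001], [0.978, 0.208, 0.0], [0.0, 0.001, -1.0]]
ft_force: [0.4, 0.1, 1.4]
grip_width: 0.0057
gripper_force: 58.6
```

Emit:
drive_tool(offset=[[0,0,0],[0,0,0],[0,0,-0.1],[0,0,-0.1],[0,0,-0.2],[0,0,-0.3],[0,0,-0.3],[0,0,0],[0,0,0],[0,0,0]], turn=[[0,0,0],[0,0,0],[0,0,0],[0,0,0],[0,0,0],[0,0,0],[0,0,0],[0,0,0],[0,0,0],[0,0,0]], hand=[0,0,0,0,0,0,0,0,0,0])

```text
time_s: 11.6
position: [0.4883, 0.2873, 0.0832]
tool_rot: [[-0.208, 0.978, -0.001], [0.978, 0.208, -0.0], [-0.0, -0.001, -1.0]]
ft_force: [0.2, -0.3, -1.8]
grip_width: 0.0053
gripper_force: 58.6
```

```bash
python3 -c "
from h import *
im,_=snap('lift');sc=get_image('scene')
cv2.imwrite('pics/lift2.png',np.hstack([im[0:300,120:520],cv2.resize(sc[180:405,200:500],(400,300))]))
s=observe();print(s['ft_force'],s['wrist_torque'])
"
```

```text
lift 11.6 [0.4883 0.2873 0.0832] [[-0.208, 0.978, -0.001], [0.978, 0.208, -0.0], [-0.0, -0.001, -1.0]] [-0.06  0.03 -0.1  -0.01  0.09 -0.04]
[ 0.38219115  0.28011298 -2.50230832] [-0.03284341  0.06578721  0.01164553]
```

View pics/lift2.png

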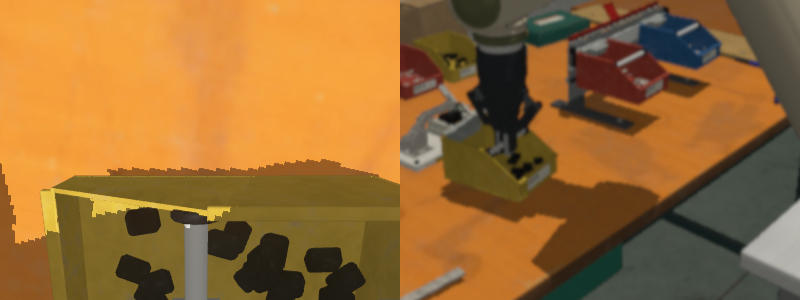

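The bin is held and looks level in both views (its left rim is horizontal near row 207). Next I raise it and carry it over the bay.

Emit:
drive_tool(offset=[[0,0,-0.2],[0,0,-0.4],[0,0,-0.5],[0,0,-0.5],[0,0,-0.5],[0,0,-0.5],[0,0,-0.5],[0,0,-0.4],[0,0,-0.2],[0,0,0]], turn=[[0,0,0],[0,0,0],[0,0,0],[0,0,0],[0,0,0],[0,0,0],[0,0,0],[0,0,0],[0,0,0],[0,0,0]], hand=[0,0,0,0,0,0,0,0,0,0])

```text
time_s: 12.95
position: [0.4885, 0.2874, 0.2319]
tool_rot: [[-0.208, 0.978, 0.001], [0.978, 0.208, 0.0], [0.0, 0.001, -1.0]]
ft_force: [-0.0, -0.6, -2.4]
grip_width: 0.0056
gripper_force: 58.6
```

```bash
python3 -c "
from h import *
plan([.529,-.1741,.229],tool(5.16),18)
"
```

```text
18 rows offset [-0.642 -0.042  0.004] turn [ 0.    -0.     0.063]
```

Emit:
drive_tool(offset=[[-0.32,-0.021,0.002],[-0.642,-0.042,0.004],[-0.642,-0.042,0.004],[-0.642,-0.042,0.004],[-0.642,-0.042,0.004],[-0.642,-0.042,0.004],[-0.642,-0.042,0.004],[-0.642,-0.042,0.004],[-0.642,-0.042,0.004],[-0.642,-0.042,0.004]], turn=[[0,0,0.032],[0,0,0.063],[0,0,0.063],[0,0,0.063],[0,0,0.063],[0,0,0.063],[0,0,0.063],[0,0,0.063],[0,0,0.063],[0,0,0.063]], hand=[0,0,0,0,0,0,0,0,0,0])

```text
time_s: 14.2
position: [0.5162, 0.0431, 0.2294]
tool_rot: [[-0.145, 0.989, -0.001], [0.989, 0.145, -0.0], [0.0, -0.001, -1.0]]
ft_force: [0.2, 0.6, -1.2]
grip_width: 0.0061
gripper_force: 58.6
```

Emit:
drive_tool(offset=[[-0.642,-0.042,0.004],[-0.642,-0.042,0.004],[-0.642,-0.042,0.004],[-0.642,-0.042,0.004],[-0.642,-0.042,0.004],[-0.642,-0.042,0.004],[-0.642,-0.042,0.004],[-0.642,-0.042,0.004],[-0.32,-0.021,0.002],[0,0,0]], turn=[[0,0,0.063],[0,0,0.063],[0,0,0.063],[0,0,0.063],[0,0,0.063],[0,0,0.063],[0,0,0.063],[0,0,0.063],[0,0,0.032],[0,0,0]], hand=[0,0,0,0,0,0,0,0,0,0])

```text
time_s: 15.45
position: [0.5286, -0.1742, 0.2282]
tool_rot: [[-0.089, 0.996, -0.001], [0.996, 0.089, 0.001], [0.001, -0.001, -1.0]]
ft_force: [-0.1, -0.2, -1.9]
grip_width: 0.0057
gripper_force: 58.6
```

```bash
python3 -c "
from h import *
im,_=snap('over')
plan([.529,-.1741,.160],tool(5.16),10)
"
```

```text
over 15.45 [ 0.5286 -0.1742  0.2282] [[-0.089, 0.996, -0.001], [0.996, 0.089, 0.001], [0.001, -0.001, -1.0]] [ 1.57 -0.69  0.39  0.37  0.21  0.62]
10 rows offset [-0.002  0.001  0.171] turn [-0.    -0.001 -0.   ]
```

View pics/over.png

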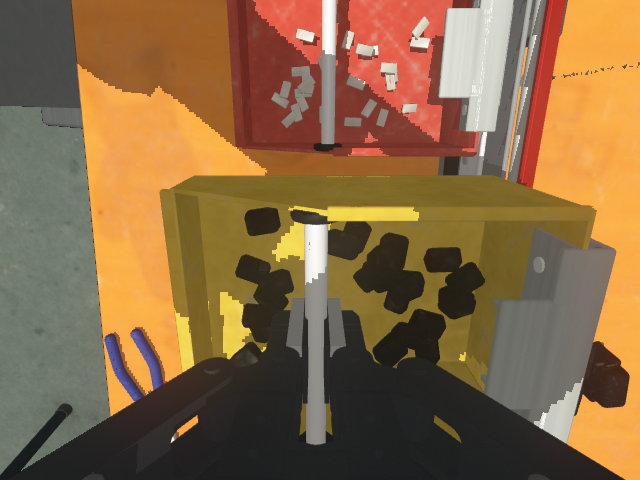

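The bin is above the bay. Its left rear rim corner is near (595,209), the web's left rear corner is near (614,249), and red's right wall is at row 152. I'll check the lateral offset and pitch of the held bin from these corners.

```bash
python3 -c "
from h import *
import pickle
np.set_printoptions(precision=4,suppress=True)
im=cv2.imread('pics/over.png');c=pickle.load(open('pics/over.pkl','rb'))
g=cv2.cvtColor(im,6)
print(g[209,585:605].tolist(),g[252,600:625].tolist());print(g[200:225,585].tolist());print(g[236:262,606].tolist())
s=observe();R=np.array(s['tool_rot']);p=np.array([.5286,-.1742,.2282])
for n,v,px in(('rim',(.053,.086,-.0283),(595,209)),('web',(.040,.095,-.0293),(614,249))):
  d=R.T@c.ray(px);o=R.T@(c.o-p);print(n,'pred',c.proj(p+R@np.array(v)),'seen',px,'at its height:',o+d*(v[2]-o[2])/d[2],'at its y:',o+d*(v[1]-o[1])/d[1])
"
```

```text
[116, 115, 116, 117, 116, 117, 116, 117, 116, 132, 171, 185, 185, 185, 185, 185, 185, 185, 187, 187] [119, 119, 118, 118, 119, 119, 119, 119, 117, 118, 118, 118, 117, 118, 118, 117, 167, 183, 185, 184, 184, 184, 184, 184, 184]
[184, 184, 184, 185, 185, 134, 111, 115, 116, 116, 116, 117, 117, 116, 115, 116, 115, 115, 115, 115, 110, 103, 103, 104, 104]
[186, 185, 185, 185, 185, 184, 184, 184, 184, 115, 105, 106, 106, 110, 117, 120, 119, 120, 118, 119, 117, 118, 117, 118, 117, 116]
rim pred [598.3766 210.5119] seen (595, 209) at its height: [ 0.0535  0.0849 -0.0283] at its y: [ 0.0531  0.086  -0.0268]
web pred [619.8668 251.9304] seen (614, 249) at its height: [ 0.041   0.0929 -0.0293] at its y: [ 0.0401  0.095  -0.0268]
```

Emit:
drive_tool(offset=[[0,0,0.15],[0,0,0.17],[0,0,0.17],[0,0,0.17],[0,0,0.17],[0,0,0.17],[0,0,0.17],[0,0,0.17],[0,0,0.17],[0,0,0]], turn=[[0,0,0],[0,0,0],[0,0,0],[0,0,0],[0,0,0],[0,0,0],[0,0,0],[0,0,0],[0,0,0],[0,0,0]], hand=[0,0,0,0,0,0,0,0,0,0])

```text
time_s: 16.75
position: [0.5288, -0.1736, 0.1677]
tool_rot: [[-0.09, 0.996, -0.001], [0.996, 0.09, 0.001], [0.001, -0.001, -1.0]]
ft_force: [-1.0, 0.4, -1.2]
grip_width: 0.0059
gripper_force: 58.5
```

Emit:
drive_tool(offset=[[0,0,0.1],[0,0,0.1],[0,0,0.1],[0,0,0.1],[0,0,0.1],[0,0,0.1],[0,0,0.1],[0,0,0.1],[0,0,0],[0,0,0]], turn=[[0,0,0],[0,0,0],[0,0,0],[0,0,0],[0,0,0],[0,0,0],[0,0,0],[0,0,0],[0,0,0],[0,0,0]], hand=[0,0,0,0,0,0,0,0,0,0])

```text
time_s: 18.0
position: [0.529, -0.1737, 0.1364]
tool_rot: [[-0.09, 0.996, 0.0], [0.996, 0.09, -0.0], [-0.0, 0.0, -1.0]]
ft_force: [0.3, 0.4, -1.7]
grip_width: 0.0062
gripper_force: 58.5
```

```bash
python3 -c "
from h import *
im,_=snap('low');s=observe();print(s['ft_force'])
plan([.529,-.1741,.136],tool(5.16),1)
cv2.imwrite('pics/lowc.png',im)"
```

```text
low 18.0 [ 0.529  -0.1737  0.1364] [[-0.09, 0.996, 0.0], [0.996, 0.09, -0.0], [-0.0, 0.0, -1.0]] [-0.02 -0.26 -0.05 -0.08 -0.03 -0.09]
[ 0.35963432 -0.26611159 -0.84105051]
1 rows offset [-0.009 -0.001  0.011] turn [0.003 0.002 0.001]
```

View pics/lowc.png

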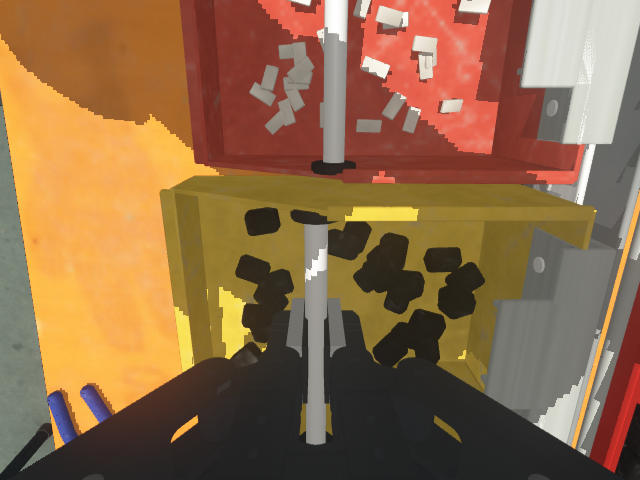

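The yellow bin sits parallel to red and clear of it (red's edge at row 180, yellow's rim at rows 180–205), and its lip is just in front of the rail line. Now I'll feel forward for the sheet.

Emit:
drive_tool(offset=[[-0.009,0.025,0.01],[0,0.025,0],[0,0.025,0],[0,0.025,0],[0,0.025,0],[0,0.025,0],[0,0.02,0],[0,0,0],[0,0,0],[0,0,0]], turn=[[0,0,0],[0,0,0],[0,0,0],[0,0,0],[0,0,0],[0,0,0],[0,0,0],[0,0,0],[0,0,0],[0,0,0]], hand=[0,0,0,0,0,0,0,0,0,0])

```text
time_s: 19.3
position: [0.5357, -0.1734, 0.1359]
tool_rot: [[-0.09, 0.996, -0.0], [0.996, 0.09, 0.0], [0.0, -0.0, -1.0]]
ft_force: [-0.2, -0.2, -1.3]
grip_width: 0.0056
gripper_force: 58.5
```

Emit:
drive_tool(offset=[[0,0.015,0],[0,0.015,0],[0,0.015,0],[0,0,0],[0,0,0],[0,0,0],[0,0,0],[0,0,0],[0,0,0],[0,0,0]], turn=[[0,0,0],[0,0,0],[0,0,0],[0,0,0],[0,0,0],[0,0,0],[0,0,0],[0,0,0],[0,0,0],[0,0,0]], hand=[0,0,0,0,0,0,0,0,0,0])

```text
time_s: 20.55
position: [0.5369, -0.1732, 0.1357]
tool_rot: [[-0.09, 0.996, -0.002], [0.996, 0.09, 0.0], [0.001, -0.002, -1.0]]
ft_force: [-4.8, -0.4, -1.4]
grip_width: 0.0054
gripper_force: 58.7
```

Emit:
drive_tool(offset=[[0,-0.015,0],[0,0,0],[0,0,0.04],[0,0,0.04],[0,0,0.04],[0,0,0.04],[0,0,0.04],[0,0,0.0],[0,0,0],[0,0,0]], turn=[[0,0,0],[0,0,0],[0,0,0],[0,0,0],[0,0,0],[0,0,0],[0,0,0],[0,0,0],[0,0,0],[0,0,0]], hand=[0,0,0,0,0,0,0,0,0,0])

```text
time_s: 21.8
position: [0.5367, -0.1736, 0.1281]
tool_rot: [[-0.09, 0.996, -0.0], [0.996, 0.09, -0.001], [-0.001, -0.0, -1.0]]
ft_force: [-5.7, -0.1, 1.8]
grip_width: 0.006
gripper_force: 59.2
```

Emit:
drive_tool(offset=[[0,-0.012,0],[0,0,0],[0,0,0],[0,0,0.025],[0,0,0.025],[0,0,0],[0,0,0],[0,0,0],[0,0,0],[0,0,0]], turn=[[0,0,0],[0,0,0],[0,0,0],[0,0,0],[0,0,0],[0,0,0],[0,0,0],[0,0,0],[0,0,0],[0,0,0]], hand=[0,0,0,0,0,0,0,0,0,0])

```text
time_s: 23.05
position: [0.5355, -0.1736, 0.1261]
tool_rot: [[-0.09, 0.996, -0.002], [0.996, 0.09, -0.0], [-0.0, -0.002, -1.0]]
ft_force: [-10.6, -2.2, 6.3]
grip_width: 0.006
gripper_force: 59.6
```

```bash
python3 -c "
from h import *
np.set_printoptions(precision=4,suppress=True)
im,c=snap('ins1');s=observe();print(s['ft_force'],s['wrist_torque'])
ref=cv2.imread('pics/over.png')
def m(n,im):
  o=[]
  for (x,y,w,h) in((525,245,35,45),(575,198,22,30),(485,295,60,40),(170,185,40,40),(165,182,30,60)):
    t=ref[y:y+h,x:x+w];S=im[y-25:y+h+25,max(x-25,0):x+w+25];r=cv2.matchTemplate(S,t,cv2.TM_CCOEFF_NORMED);_,v,_,l=cv2.minMaxLoc(r);o.append((l[0]-(x-max(x-25,0)),l[1]-25,round(v,2)))
  print(n,o)
m('low',cv2.imread('pics/low.png'));m('ins1',im)
p=np.array(s['position']);R=np.array(s['tool_rot'])
for th in(0,1,2,3,4,5):
  t=np.radians(th);
  f=lambda a,b,x:c.proj(p+R@np.array([x,a*np.cos(t)-b*np.sin(t)*-1*0-b*0, -.0183-(b*np.cos(t)-a*np.sin(t))]))
  print(th,f(.095,.011,.040),f(.086,.010,.053),f(-.062,-.03,.053))
"
```

```text
ins1 23.05 [ 0.5355 -0.1736  0.1261] [[-0.09, 0.996, -0.002], [0.996, 0.09, -0.0], [-0.0, -0.002, -1.0]] [ 0.01  0.01 -0.1  -0.05  0.13 -0.02]
[-10.7653  -2.5265   6.3345] [-0.2485  1.4525 -0.0756]
low [(0, 0, 0.99), (-9, 15, 0.84), (0, 0, 1.0), (0, 0, 0.99), (0, 0, 0.99)]
ins1 [(11, 7, 0.96), (2, 21, 0.86), (4, 7, 0.96), (10, -2, 0.91), (10, -2, 0.96)]
0 [619.8828 252.2674] [598.4439 210.8405] [161.2558 186.5524]
1 [615.9077 250.4881] [595.0038 209.6828] [160.2478 187.035 ]
2 [611.9371 248.751 ] [591.5556 208.5505] [159.2653 187.5282]
3 [607.9723 247.0552] [588.1008 207.4431] [158.3089 188.032 ]
4 [604.0144 245.3997] [584.6408 206.3601] [157.3795 188.5468]
5 [600.0645 243.7836] [581.177 205.301] [156.4776 189.0726]
```

Emit:
drive_tool(offset=[[0,-0.01,-0.05],[0,-0.01,-0.05],[0,-0.01,-0.05],[0,-0.01,-0.05],[0,-0.01,-0.05],[0,0,0],[0,0,0],[0,0,0],[0,0,0],[0,0,0]], turn=[[0,0,0],[0,0,0],[0,0,0],[0,0,0],[0,0,0],[0,0,0],[0,0,0],[0,0,0],[0,0,0],[0,0,0]], hand=[0,0,0,0,0,0,0,0,0,0], newtons=100)

```text
time_s: 24.35
position: [0.5345, -0.1735, 0.1359]
tool_rot: [[-0.09, 0.996, -0.0], [0.996, 0.09, 0.0], [0.0, -0.0, -1.0]]
ft_force: [-0.5, 0.4, -1.8]
grip_width: 0.0046
gripper_force: 97.7
```

```bash
python3 -c "
from h import *
np.set_printoptions(precision=4,suppress=True)
im,c=snap('ins2');s=observe();print(s['ft_force'],s['wrist_torque'])
ref=cv2.imread('pics/over.png')
for (x,y,w,h) in((525,245,35,45),(485,295,60,40),(170,185,40,40),(165,182,30,60),(300,208,40,20)):
    t=ref[y:y+h,x:x+w];S=im[y-25:y+h+25,x-25:x+w+25];r=cv2.matchTemplate(S,t,cv2.TM_CCOEFF_NORMED);_,v,_,l=cv2.minMaxLoc(r);print(l[0]-25,l[1]-25,round(v,2))
cv2.imwrite('pics/ins2c.png',np.hstack([cv2.imread('pics/ins1.png')[100:460,440:640],im[100:460,440:640]]).repeat(2,0).repeat(2,1)[:600])
"
```

```text
ins2 24.35 [ 0.5345 -0.1735  0.1359] [[-0.09, 0.996, -0.0], [0.996, 0.09, 0.0], [0.0, -0.0, -1.0]] [ 0.02  0.04 -0.06 -0.02 -0.01 -0.07]
[-0.1059  0.5335 -1.0759] [ 0.0002  0.0596 -0.0012]
2 1 0.98
1 1 0.99
2 0 0.97
2 0 0.98
0 0 0.94
```

View pics/ins2c.png

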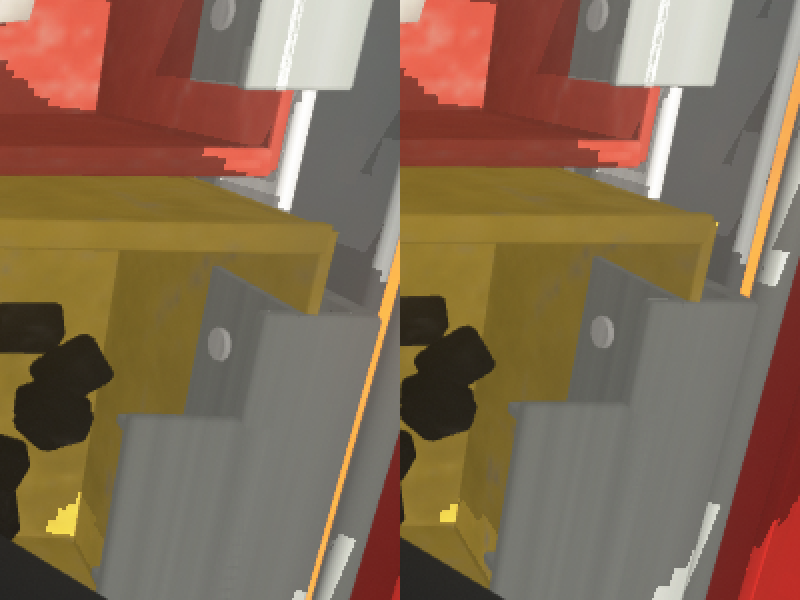

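In ins1 the web corner is at (630,257.5) and the slit line behind the sheet at (634,257.5). The red web's rear corner is at (616,144), and the rail's bright top is near (590,175). I'll check these against the bay estimate.

```bash
python3 -c "
from h import *
import pickle
np.set_printoptions(precision=4,suppress=True)
y=np.radians(5.16);n=np.array([np.cos(y),np.sin(y),0]);u=np.array([-np.sin(y),np.cos(y),0]);bay=np.array([.6256,-.1654,.14])
def rel(P):d=P-bay;return np.round(1e3*np.array([n@d,u@d,d[2]]),1)
for nm in('ins1','ins2'):
  c=pickle.load(open(f'pics/{nm}.pkl','rb'));im=cv2.imread(f'pics/{nm}.png');g=cv2.cvtColor(im,6)
  for r in(150,165,180,190):
    row=g[r].astype(int);i=570+np.argmax(row[570:620]);k=[j for j in range(570,620) if row[j]>190];print(nm,r,(k[0],k[-1]) if k else i, rel(c.plane(((k[0]+k[-1])/2 if k else i,r),.14)))
  hsv=cv2.cvtColor(im,cv2.COLOR_BGR2HSV);o=(hsv[:,:,1]>120)&(hsv[:,:,0]>8)&(hsv[:,:,0]<22)&(hsv[:,:,2]>200);o[:,:590]=0
  for r in(160,200,225,245,300,350):
    k=np.where(o[r])[0]
    if len(k):print('  slit',r,k.min(),k.max(),rel(c.plane((k.min()-.5,r),.154)))
c=pickle.load(open('pics/ins1.pkl','rb'))
print('redweb',rel(c.plane((616,144),.143)))
for z in(.153,.155,.157,.159):print('web ins1',z,rel(c.plane((630,257.5),z)))
c=pickle.load(open('pics/ins2.pkl','rb'))
for z in(.159,.161,.163,.165):print('web ins2',z,rel(c.plane((617.5,248.5),z)))
"
```

```text
ins1 150 (591, 596) [-0.1 69.8  0. ]
ins1 165 (585, 593) [-0.5 65.   0. ]
ins1 180 (582, 590) [-0.4 60.1  0. ]
ins1 190 (579, 587) [-0.7 56.7  0. ]
  slit 225 638 639 [ 8.7 48.5 14. ]
  slit 245 632 637 [ 8.6 42.  14. ]
  slit 300 620 622 [ 9.5 22.9 14. ]
  slit 350 606 608 [ 9.5  3.8 14. ]
ins2 150 (572, 579) [-0.4 69.1  0. ]
ins2 165 (570, 576) [-0.2 63.9  0. ]
ins2 180 (570, 573) [ 0.4 58.6  0. ]
ins2 190 (570, 571) [ 0.8 55.   0. ]
  slit 160 632 636 [ 8.8 67.2 14. ]
  slit 200 622 626 [ 8.9 54.3 14. ]
  slit 225 615 620 [ 8.6 45.8 14. ]
  slit 245 610 614 [ 8.7 38.7 14. ]
redweb [ 4.5 71.9  3. ]
web ins1 0.153 [10.  37.4 13. ]
web ins1 0.155 [ 8.3 38.2 15. ]
web ins1 0.157 [ 6.6 38.9 17. ]
web ins1 0.159 [ 4.8 39.7 19. ]
web ins2 0.159 [ 7.5 39.2 19. ]
web ins2 0.161 [ 5.9 39.9 21. ]
web ins2 0.163 [ 4.2 40.6 23. ]
web ins2 0.165 [ 2.6 41.3 25. ]
```

```bash
python3 -c "
from h import *
import pickle
np.set_printoptions(precision=4,suppress=True)
for nm in('over','low','ins2'):
  c=pickle.load(open(f'pics/{nm}.pkl','rb'));im=cv2.imread(f'pics/{nm}.png');s=np.array(cv2.cvtColor(im,cv2.COLOR_BGR2HSV)).astype(int)
  if nm=='over':
    E=[]
    for r in range(256,372,4):
      k=np.where(s[r,:,1]<60)[0];k=k[(k>560)&(k<625)];E.append((k.max()+.5,r))
    E=np.array(E);print(E[::6].tolist())
    P=np.array([c.plane(e,.256) for e in E]);k=np.polyfit(P[:,1],P[:,0],1);print('web yaw',np.degrees(np.arctan(-k[0])),np.abs(P[:,0]-np.polyval(k,P[:,1])).max())
  # left rim edge of yellow: first yellow row per column (outer top edge) and bar axis
    V=s[:,:,2];
    B=[]
    for r in range(226,290,4):
      k=np.where((s[r,295:335,1]<60)&(V[r,295:335]>70))[0];B.append((295+(k.min()+k.max())/2,r))
    B=np.array(B);P=np.array([c.plane(e,.2465) for e in B]);k=np.polyfit(P[:,1],P[:,0],1);print('bar yaw',np.degrees(np.arctan(-k[0])))
c=pickle.load(open('pics/ins2.pkl','rb'));P=np.array([c.plane(e,.154) for e in((631.5,160),(621.5,200),(614.5,225),(609.5,245))]);k=np.polyfit(P[:,1],P[:,0],1);print('sheet yaw ins2',np.degrees(np.arctan(-k[0])))
c=pickle.load(open('pics/ins1.pkl','rb'));im=cv2.imread('pics/ins1.png');s=cv2.cvtColor(im,cv2.COLOR_BGR2HSV);o=(s[:,:,1]>120)&(s[:,:,0]>8)&(s[:,:,0]<22)&(s[:,:,2]>200);o[:,:570]=0
P=np.array([c.plane((np.where(o[r])[0].max()+.5,r),.154) for r in range(240,380,6) if o[r].any()]);k=np.polyfit(P[:,1],P[:,0],1);print('slit yaw ins1',np.degrees(np.arctan(-k[0])),len(P),np.abs(P[:,0]-np.polyval(k,P[:,1])).max())
"
```

```text
[[614.5, 256.0], [608.5, 280.0], [602.5, 304.0], [595.5, 328.0], [590.5, 352.0]]
web yaw 5.341767606018144 0.00023657102928598128
bar yaw 4.83458802702812
sheet yaw ins2 4.776414484119701
slit yaw ins1 5.049259945639186 24 0.00015969792117420667
```

Emit:
drive_tool(offset=[[0,0.02,0],[0,0.02,0],[0,0,0],[0,0,0.04],[0,0,0.04],[0,0,0.04],[0,0,0],[0,0,0],[0,0,0],[0,0,0]], turn=[[0,0,0],[0,0,0],[0,0,0],[0,0,0],[0,0,0],[0,0,0],[0,0,0],[0,0,0],[0,0,0],[0,0,0]], hand=[0,0,0,0,0,0,0,0,0,0])

```text
time_s: 25.65
position: [0.5361, -0.1734, 0.1311]
tool_rot: [[-0.09, 0.996, 0.0], [0.996, 0.09, -0.0], [-0.0, 0.0, -1.0]]
ft_force: [-0.7, -0.0, -1.2]
grip_width: 0.0046
gripper_force: 97.7
```

Emit:
drive_tool(offset=[[0,0,0.03],[0,0,0.03],[0,0,0.03],[0,0,0],[0,0,0],[0,0,0],[0,0,0],[0,0,0],[0,0,0],[0,0,0]], turn=[[0,0,0],[0,0,0],[0,0,0],[0,0,0],[0,0,0],[0,0,0],[0,0,0],[0,0,0],[0,0,0],[0,0,0]], hand=[0,0,0,0,0,0,0,0,0,0])

```text
time_s: 26.9
position: [0.5361, -0.1734, 0.1275]
tool_rot: [[-0.09, 0.996, 0.0], [0.996, 0.09, 0.0], [0.0, 0.0, -1.0]]
ft_force: [0.7, 0.7, -1.4]
grip_width: 0.0047
gripper_force: 97.7
```

Emit:
drive_tool(offset=[[0,0,0.03],[0,0,0.03],[0,0,0.02],[0,0,0],[0,0,0],[0,0,0],[0,0,0],[0,0,0],[0,0,0],[0,0,0]], turn=[[0,0,0],[0,0,0],[0,0,0],[0,0,0],[0,0,0],[0,0,0],[0,0,0],[0,0,0],[0,0,0],[0,0,0]], hand=[0,0,0,0,0,0,0,0,0,0])

```text
time_s: 28.15
position: [0.5361, -0.1734, 0.1243]
tool_rot: [[-0.09, 0.996, -0.0], [0.996, 0.09, 0.0], [0.0, 0.0, -1.0]]
ft_force: [0.7, 0.1, -1.3]
grip_width: 0.0044
gripper_force: 97.7
```

Emit:
drive_tool(offset=[[0,0,0.03],[0,0,0.03],[0,0,0.02],[0,0,0],[0,0,0],[0,0,0],[0,0,0],[0,0,0],[0,0,0],[0,0,0]], turn=[[0,0,0],[0,0,0],[0,0,0],[0,0,0],[0,0,0],[0,0,0],[0,0,0],[0,0,0],[0,0,0],[0,0,0]], hand=[0,0,0,0,0,0,0,0,0,0])

```text
time_s: 29.4
position: [0.536, -0.1734, 0.1211]
tool_rot: [[-0.09, 0.996, -0.0], [0.996, 0.09, 0.0], [0.0, -0.0, -1.0]]
ft_force: [-2.9, -0.3, -0.6]
grip_width: 0.0043
gripper_force: 98.0
```

The lip is inside the slot, near the leaf. Now I release the bar, rise, shut the fingers and move over the thumb plate.

Emit:
drive_tool(offset=[[0,0,0],[0,0,0],[0,0,0],[0,0,0],[0,0,-0.15],[0,0,-0.25],[0,0,-0.3],[0,0,-0.3],[0,0,-0.3],[0,0,-0.2]], turn=[[0,0,0],[0,0,0],[0,0,0],[0,0,0],[0,0,0],[0,0,0],[0,0,0],[0,0,0],[0,0,0],[0,0,0]], hand=[0.15,0.25,0.35,0.35,0.35,0.35,0.35,0.35,0.35,0.35], newtons=40)

```text
time_s: 30.65
position: [0.5362, -0.1735, 0.1821]
tool_rot: [[-0.09, 0.996, 0.001], [0.996, 0.09, -0.0], [-0.0, 0.001, -1.0]]
ft_force: [-0.0, -0.8, -0.9]
grip_width: 0.0299
gripper_force: 0.0
```

Emit:
drive_tool(offset=[[0,0.25,0],[0,0.25,0],[0,0.25,0],[0,0.25,0],[0,0.25,0],[0,0.25,0],[0,0.24,0],[0,0,0],[0,0,0],[0,0,0]], turn=[[0,0,0],[0,0,0],[0,0,0],[0,0,0],[0,0,0],[0,0,0],[0,0,0],[0,0,0],[0,0,0],[0,0,0]], hand=[0,0,0,0,0,0,0,0,0,0])

```text
time_s: 31.9
position: [0.6051, -0.1672, 0.1812]
tool_rot: [[-0.09, 0.996, -0.0], [0.996, 0.09, -0.0], [-0.0, -0.0, -1.0]]
ft_force: [0.1, 1.3, 0.1]
grip_width: 0.0002
gripper_force: 0.0
```

```bash
python3 -c "
from h import *
import pickle
np.set_printoptions(precision=4,suppress=True)
im,c=snap('rel');s=observe();print(s['ft_force'],s['grip_width'])
y=np.radians(5.16);n=np.array([np.cos(y),np.sin(y),0]);u=np.array([-np.sin(y),np.cos(y),0]);bay=np.array([.6256,-.1654,.14])
d=np.array(s['position'])-bay;print('tcp rel',n@d,u@d,d[2])
print('pred plate corner px', [c.proj(bay+n*a+u*b+[0,0,.008]) for a,b in((-31,22),(-8,22)) for a,b in((a/1e3,b/1e3),)], 'web corner',c.proj(bay+.0055*n+.04*u+[0,0,.0075]),'red web corner',c.proj(bay+.0045*n+.0719*u+[0,0,.003]))
h=cv2.cvtColor(im,cv2.COLOR_BGR2HSV)
cv2.imwrite('pics/relc.png',im)
g=cv2.cvtColor(im,6)
p=c.proj(bay+.0055*n+.04*u+[0,0,.0075]).astype(int)
print(g[p[1]+8,p[0]-20:p[0]+20].tolist());print(g[p[1]-20:p[1]+20,p[0]-8].tolist())
"
```

```text
rel 31.9 [ 0.6051 -0.1672  0.1812] [[-0.09, 0.996, -0.0], [0.996, 0.09, -0.0], [-0.0, -0.0, -1.0]] [ 0.09 -0.05 -0.02  0.   -0.02 -0.03]
[0.3471 0.256  0.0087] -0.0002213864310770646
tcp rel -0.020504120506906986 5.7516450154989425e-05 0.041231508939814226
pred plate corner px [array([293.5572, 243.1925]), array([341.4625, 243.28  ])] web corner [371.1959 206.4205] red web corner [370.9368 135.132 ]
[226, 226, 225, 224, 225, 224, 224, 222, 221, 221, 221, 219, 219, 218, 217, 218, 217, 183, 103, 99, 99, 99, 99, 99, 161, 171, 178, 173, 170, 146, 112, 158, 179, 193, 101, 94, 99, 107, 92, 91]
[252, 252, 175, 158, 158, 158, 158, 158, 158, 158, 158, 158, 158, 132, 107, 103, 104, 102, 103, 104, 155, 199, 219, 219, 220, 219, 219, 219, 219, 219, 219, 219, 219, 218, 132, 120, 120, 115, 115, 116]
```

The web corner is at (368.5,206.5), where the prediction put it (371,206), so the hook is seated on the leaf. Pressing the plate now.

Emit:
drive_tool(offset=[[0,0,0.125],[0,0,0.125],[0,0,0.125],[0,0,0.125],[0,0,0.125],[0,0,0.1],[0,0,0.025],[0,0,0.025],[0,0,0.025],[0,0,0.025]], turn=[[0,0,0],[0,0,0],[0,0,0],[0,0,0],[0,0,0],[0,0,0],[0,0,0],[0,0,0],[0,0,0],[0,0,0]], hand=[0,0,0,0,0,0,0,0,0,0])

```text
time_s: 33.2
position: [0.6054, -0.1672, 0.1481]
tool_rot: [[-0.09, 0.996, 0.0], [0.996, 0.09, -0.0], [-0.0, 0.0, -1.0]]
ft_force: [0.0, 0.1, 0.6]
grip_width: 0.0007
gripper_force: 0.0
```

Emit:
drive_tool(offset=[[0,0,0.02],[0,0,0.02],[0,0,0.02],[0,0,0.02],[0,0,0],[0,0,0],[0,0,0],[0,0,0],[0,0,0],[0,0,0]], turn=[[0,0,0],[0,0,0],[0,0,0],[0,0,0],[0,0,0],[0,0,0],[0,0,0],[0,0,0],[0,0,0],[0,0,0]], hand=[0,0,0,0,0,0,0,0,0,0])

```text
time_s: 34.45
position: [0.6055, -0.1673, 0.1463]
tool_rot: [[-0.09, 0.996, 0.001], [0.996, 0.09, -0.001], [-0.001, 0.001, -1.0]]
ft_force: [-3.1, 0.3, 8.1]
grip_width: -0.0002
gripper_force: 4.3
```

Emit:
drive_tool(offset=[[0,0,0.015],[0,0,0.015],[0,0,0.015],[0,0,0.015],[0,0,0],[0,0,0],[0,0,0],[0,0,0],[0,0,0],[0,0,0]], turn=[[0,0,0],[0,0,0],[0,0,0],[0,0,0],[0,0,0],[0,0,0],[0,0,0],[0,0,0],[0,0,0],[0,0,0]], hand=[0,0,0,0,0,0,0,0,0,0])

```text
time_s: 35.7
position: [0.6056, -0.1675, 0.1441]
tool_rot: [[-0.09, 0.996, 0.002], [0.996, 0.09, -0.001], [-0.001, 0.002, -1.0]]
ft_force: [-2.6, 0.9, 8.4]
grip_width: 0.0002
gripper_force: 4.8
```

Emit:
drive_tool(offset=[[0,0,0.015],[0,0,0.015],[0,0,0.015],[0,0,0],[0,0,0],[0,0,0],[0,0,0],[0,0,0],[0,0,0],[0,0,0]], turn=[[0,0,0],[0,0,0],[0,0,0],[0,0,0],[0,0,0],[0,0,0],[0,0,0],[0,0,0],[0,0,0],[0,0,0]], hand=[0,0,0,0,0,0,0,0,0,0])

```text
time_s: 36.95
position: [0.6056, -0.1675, 0.1427]
tool_rot: [[-0.09, 0.996, 0.002], [0.996, 0.09, -0.002], [-0.002, 0.002, -1.0]]
ft_force: [-5.1, -0.2, 11.4]
grip_width: 0.0
gripper_force: 6.2
```

Emit:
drive_tool(offset=[[0,0,0.015],[0,0,0],[0,0,0],[0,0,0],[0,0,0],[0,0,0],[0,0,0],[0,0,0],[0,0,0],[0,0,0]], turn=[[0,0,0],[0,0,0],[0,0,0],[0,0,0],[0,0,0],[0,0,0],[0,0,0],[0,0,0],[0,0,0],[0,0,0]], hand=[0,0,0,0,0,0,0,0,0,0])

```text
time_s: 38.2
position: [0.6056, -0.1675, 0.1427]
tool_rot: [[-0.09, 0.996, 0.003], [0.996, 0.09, -0.002], [-0.002, 0.002, -1.0]]
ft_force: [-5.3, 0.5, 15.0]
grip_width: 0.0001
gripper_force: 7.9
```

The plate stopped hard at z 0.1427 under 15 N, against 0.143 expected, so the hook is home. Next is the keeper: up, over and down behind the tab.

Emit:
drive_tool(offset=[[0,0,-0.3],[0,0,-0.5],[0,0,-0.5],[0,0,-0.5],[0,0,-0.5],[0,0.46,0],[0,0.46,0],[0,0.46,0],[0,0.46,0],[0,0.46,0]], turn=[[0,0,0],[0,0,0],[0,0,0],[0,0,0],[0,0,0],[0,0,0],[0,0,0],[0,0,0],[0,0,0],[0,0,0]], hand=[0,0,0,0,0,0,0,0,0,0])

```text
time_s: 39.45
position: [0.6976, -0.1588, 0.2321]
tool_rot: [[-0.09, 0.996, -0.0], [0.996, 0.09, 0.0], [0.0, -0.0, -1.0]]
ft_force: [-0.6, 0.9, -0.2]
grip_width: -0.0
gripper_force: 0.0
```

```bash
python3 -c "
from h import *
import pickle
np.set_printoptions(precision=4,suppress=True)
im,c=snap('kp');s=observe();print(s['ft_force'])
y=np.radians(5.16);n=np.array([np.cos(y),np.sin(y),0]);u=np.array([-np.sin(y),np.cos(y),0]);bay=np.array([.6256,-.1654,.14])
rel=lambda P:np.round(1e3*np.array([n@(P-bay),u@(P-bay),(P-bay)[2]]),1)
print('tcp',rel(np.array(s['position'])))
h=cv2.cvtColor(im,cv2.COLOR_BGR2HSV);g=cv2.cvtColor(im,6)
hook=lambda d:c.proj(bay+n*(.006+d)+u*.04+[0,0,.003])
print('yellow web corner home pred',hook(-.001))
p=hook(-.001).astype(int);print(g[p[1]+8,p[0]-20:p[0]+20].tolist());print(g[p[1]-20:p[1]+20,p[0]-8].tolist())
m=((h[:,:,1]>150)&((h[:,:,0]<6)|(h[:,:,0]>174))).astype(np.uint8)
print('red comps',[x.tolist() for x in cv2.connectedComponentsWithStats(m)[2][1:] if x[4]>150])
print('tab end left corner pred',c.proj(bay+n*.042+u*.0147+[0,0,.0496]))
"
```

```text
kp 39.45 [ 0.6976 -0.1588  0.2321] [[-0.09, 0.996, -0.0], [0.996, 0.09, 0.0], [0.0, -0.0, -1.0]] [  5.63  17.12 -33.15   0.08  15.76   5.58]
[ 0.1625 -0.0479  0.2811]
tcp [73.7  0.4 91.4]
yellow web corner home pred [203.8642 185.503 ]
[97, 98, 98, 99, 97, 97, 98, 98, 98, 99, 98, 61, 48, 45, 46, 46, 46, 45, 45, 45, 45, 46, 45, 47, 46, 45, 45, 46, 45, 45, 45, 45, 46, 45, 45, 43, 42, 64, 65, 64]
[45, 44, 43, 42, 46, 44, 43, 45, 44, 44, 44, 45, 44, 45, 45, 45, 43, 45, 45, 45, 45, 45, 46, 46, 47, 47, 45, 47, 48, 47, 47, 46, 47, 46, 47, 47, 49, 58, 58, 71]
red comps [[0, 0, 42, 152, 4055], [31, 0, 228, 362, 23867], [608, 396, 32, 54, 283]]
tab end left corner pred [255.8207 251.116 ]
```

Emit:
drive_tool(offset=[[0,0,0],[0,0,0.285],[0,0,0.285],[0,0,0.285],[0,0,0.285],[0,0,0.285],[0,0,0],[0,-0.2,0],[0,-0.2,0],[0,-0.2,0]], turn=[[0,0,0],[0,0,0],[0,0,0],[0,0,0],[0,0,0],[0,0,0],[0,0,0],[0,0,0],[0,0,0],[0,0,0]], hand=[0,0,0,0,0,0,0,0,0,0])

```text
time_s: 40.75
position: [0.673, -0.1612, 0.1761]
tool_rot: [[-0.09, 0.996, 0.002], [0.996, 0.09, -0.001], [-0.001, 0.002, -1.0]]
ft_force: [2.0, 0.1, 1.8]
grip_width: -0.0002
gripper_force: 1.0
```

Emit:
drive_tool(offset=[[0,-0.2,0],[0,-0.2,0],[0,-0.2,0],[0,-0.2,0],[0,-0.2,0],[0,-0.2,0],[0,-0.2,0],[0,-0.2,0],[0,0,0],[0,0,0]], turn=[[0,0,0],[0,0,0],[0,0,0],[0,0,0],[0,0,0],[0,0,0],[0,0,0],[0,0,0],[0,0,0],[0,0,0]], hand=[0,0,0,0,0,0,0,0,0,0])

```text
time_s: 42.0
position: [0.6094, -0.1668, 0.175]
tool_rot: [[-0.09, 0.996, -0.0], [0.996, 0.09, 0.0], [0.0, -0.0, -1.0]]
ft_force: [0.6, -0.6, -0.2]
grip_width: -0.0003
gripper_force: 0.0
```

Emit:
drive_tool(offset=[[0,-0.1,0],[0,0,0.06],[0,0,0.06],[0,0,0.06],[0,0,0.06],[0,0,0.06],[0,0,0.04],[0,0,0],[0,0,0],[0,0,0]], turn=[[0,0,0],[0,0,0],[0,0,0],[0,0,0],[0,0,0],[0,0,0],[0,0,0],[0,0,0],[0,0,0],[0,0,0]], hand=[0,0,0,0,0,0,0,0,0,0])

```text
time_s: 43.25
position: [0.6054, -0.1671, 0.1615]
tool_rot: [[-0.09, 0.996, 0.0], [0.996, 0.09, -0.0], [-0.0, 0.0, -1.0]]
ft_force: [0.5, 1.1, -1.0]
grip_width: -0.0003
gripper_force: 0.0
```

Emit:
drive_tool(offset=[[0,0,0.02],[0,0,0.02],[0,0,0.02],[0,0,0.02],[0,0,0],[0,0,0],[0,0,0],[0,0,0],[0,0,0],[0,0,0]], turn=[[0,0,0],[0,0,0],[0,0,0],[0,0,0],[0,0,0],[0,0,0],[0,0,0],[0,0,0],[0,0,0],[0,0,0]], hand=[0,0,0,0,0,0,0,0,0,0])

```text
time_s: 44.5
position: [0.6054, -0.1672, 0.1598]
tool_rot: [[-0.09, 0.996, 0.001], [0.996, 0.09, -0.001], [-0.001, 0.001, -1.0]]
ft_force: [-4.2, 1.0, 9.1]
grip_width: -0.0001
gripper_force: 4.8
```

Emit:
drive_tool(offset=[[0,0,-0.1],[0,0,-0.3],[0,-0.2,-0.5],[0,-0.3,-0.6],[0,-0.3,-0.6],[0,-0.2,-0.6],[0,0,-0.5],[0,0,-0.3],[0,0,0],[0,0,0]], turn=[[0,0,0],[0,0,0],[0,0,0],[0,0,0],[0,0,0],[0,0,0],[0,0,0],[0,0,0],[0,0,0],[0,0,0]], hand=[0,0,0,0,0,0,0,0,0,0])

```text
time_s: 45.75
position: [0.5653, -0.1707, 0.2975]
tool_rot: [[-0.09, 0.996, -0.001], [0.996, 0.09, 0.001], [0.001, -0.001, -1.0]]
ft_force: [-1.4, -0.4, -0.6]
grip_width: -0.0002
gripper_force: 0.0
```

```bash
python3 -c "
from h import *
np.set_printoptions(precision=4,suppress=True)
im,c=snap('fin');t=get_image('top');tc=Cam('top')
y=np.radians(5.16);n=np.array([np.cos(y),np.sin(y),0]);u=np.array([-np.sin(y),np.cos(y),0]);bay=np.array([.6256,-.1654,.14])
rel=lambda P:np.round(1e3*np.array([n@(P-bay),u@(P-bay),(P-bay)[2]]),1)
h=cv2.cvtColor(im,cv2.COLOR_BGR2HSV)
m=((h[:,:,1]>150)&((h[:,:,0]<6)|(h[:,:,0]>174)))
print('tab shut pred',[c.proj(bay+n*a+u*b+[0,0,.0195]).round(1).tolist() for a,b in((-.034,.0147),(-.034,-.0173),(.011,0))])
for s in(10,0,-10):
  r=int(c.proj(bay-.03*n+u*s/1e3+[0,0,.0195])[1]);k=np.where(m[r])[0]
  runs=np.split(k,np.where(np.diff(k)>2)[0]+1);print(s,r,[(a[0],a[-1],rel(c.plane((a[0]-.5,r),.1595))[0],rel(c.plane((a[-1]+.5,r),.1595))[0]) for a in runs if len(a)>6])
# bars of the three bins: expected at n=-89..-90, z=-8
g=(h[:,:,1]<70)&(h[:,:,2]>80)
for s in(95,70,35,-35):
  p=c.proj(bay-.0895*n+u*s/1e3-[0,0,.008]);r,x=int(p[1]),int(p[0])
  if 0<r<480:
    k=np.where(g[r,x-25:x+25])[0]+x-25;print('bar',s,p.round(1),(k.min(),k.max()) if len(k) else None, rel(c.plane(((k.min()+k.max())/2,r),.136))[0] if len(k) else '')
# housing & cup vs start
a=cv2.imread('pics/top0.png');d=cv2.absdiff(a,t).max(2)
for nm,x,yy in(('housing',305,204),('cup',159,249),('red',382,250),('blue',470,245)):print(nm,'changed px',int((d[yy-12:yy+12,x-12:x+12]>40).sum()))
"
```

```text
fin 45.75 [ 0.5653 -0.1707  0.2975] [[-0.09, 0.996, -0.001], [0.996, 0.09, 0.001], [0.001, -0.001, -1.0]] [-0.03  0.35  0.26 -0.03  0.08  0.19]
tab shut pred [[351.2, 208.3], [350.0, 249.0], [410.2, 227.5]]
10 214 [(np.int64(348), np.int64(411), np.float64(-36.7), np.float64(11.2))]
0 227 [(np.int64(348), np.int64(410), np.float64(-36.4), np.float64(11.2))]
-10 239 [(np.int64(347), np.int64(409), np.float64(-36.9), np.float64(11.2))]
bar 95 [277.1  94.6] (np.int64(252), np.int64(281)) -96.9
bar 70 [278.  129.5] (np.int64(273), np.int64(282)) -89.5
bar 35 [279.2 175.3] (np.int64(274), np.int64(283)) -89.7
bar -35 [281.5 257.8] (np.int64(276), np.int64(285)) -89.9
housing changed px 0
cup changed px 0
red changed px 331
blue changed px 337
```

```bash
python3 -c "
from rig import env
print(env.close_job())"
```

```text
the job is handed in; nothing more can be done
None
```

The yellow bin hangs fully home between the blue and red bins and the keeper is shut over the hooks, handed in at about 46 s; on the first lowering the lip caught, probably on the rail top (about 11 N peak), and went in cleanly on the second try.

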